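# Hold the flow cell against the photometer's sealing plate

### The arm

A 6-joint arm with a two-finger parallel gripper is mounted at the origin on the work surface. World frame = base frame: x ahead of the robot, y to its left, z up, the work surface at z = 0. Lengths are in m, angles in rad, forces in N, time in s.
With the tool pointing down it reaches from about 0.4 to 0.825 m from the base axis. Payload 7 kg.
Tool frame: the origin (TCP) lies on the mounting face of the last link; the fingertips stand arm.tcp_to_tips ahead of it and the grasp point (between the pads) lies 159 mm ahead of it (arm.tcp_to_tips is the distance from the TCP to the fingertips, in m); z points along the fingers, y is the direction in which the jaws open and shut (so a half turn about z gives the same grasp; the last joint's range is limited). The gripper opens to 88 mm and grips with 3 to 60 N. Pads are 19 mm wide; open, the fingers measure 130 mm over their backs; the gripper's body (78 mm by 193 mm) begins 47 mm behind the grasp point.
Start: joints at [0.288, 0.359, 0.012, 0, -1.224, -0.288], TCP at [0.675, -0, 0.405] pointing down, gripper open.
Joint ranges: [-3.07, 3.07], [-1.43, 2.12], [-1.02, 1.25], [-3.03, 1.67], [-3.05, -0], [-3.03, 3.03]. Speed limits (rad/s): [2.39, 2.39, 3.01, 3.14, 3.14, 3.14].

### API

Orientations are given as [roll, pitch, yaw] about the fixed x, y, z axes, in that order (R = Rz(yaw) Ry(pitch) Rx(roll)).
In Python, from station import arm, cams, job_done, finder gives the robot as it stands.
- The arm moves only by the tool play_rows, never from a script. Its argument "targets" is a list that holds one entry, the list of rows, each a list of 4 numbers: the shift along the tool's x, y, z in m, then the turn about the tool's z in degrees. A call has 1 to 5 rows; each row is the pose to reach, as a shift and turn from the pose commanded when the call began, along the tool's axes at that moment; what a row does not reach only later rows make up. A row lasts 1/8 s, in which the tool goes at most 62.5 mm and 10.7 degrees, less where a joint would pass 70% of its speed; a pose out of reach is approached as far as the arm can. A call with a gripper value outside its range is refused whole. "grip" is the closure in counts, from 0 (fully open) to 255 (shut), set as the call begins (left out, the last holds). The fingers move at their own pace and stop on an object; "newtons" is the grip in N (left out, the last holds). Time passes only in rows, so rows that repeat a pose let the fingers close. It gives the time, the measured TCP pose, the force and the opening at its end, in the units of the state.
- arm.get_state(): the state, without advancing time (a new reading comes with each control period).
- cams.grab_frame(name): name is "scene" or "side" or "wrist"; returns (picture, depth): 400x640x3 uint8, red, green, blue; 400x640 float32, m along the optical axis (not along the pixel's ray), 0 where there is no reading.
- cams.camera_params(name): a dict with "intrinsics" (3x3 intrinsics, pixels), "position" and "attitude" of the camera in the world. Camera axes: x right, y down, z forward; pixel columns grow to the right and rows downward; lengths in m; the calibration is good to about 2 mm. A picture is of the moment at which its call begins: read the wrist's pose just before it. camera_params takes no time and is no camera call; for the wrist camera it gives the pose at the moment of the call.
- job_done(): hands the job in, once; it reports no verdict.
Trained networks look in the newest picture that a camera, given by its name, has taken for a name from the list of things; names that differ only in an ending like _2 or _b are one class to them, and where a whole thing is asked for, a point or a joint stands for the part that bears it (a point fixed in the world has none). Each returns a list of dicts, best first, with "score" (0 to 1); they miss things now and then, are a little off and sometimes report something else, mostly with a low value. They report only what shows in the picture. A call takes as long as a camera call.
- finder.find_in(camera, query): "xyz" ([x, y, z] in m, in world coordinates, good to about 4 mm: the middle of the surface that is visible of it).
- finder.masks_of(camera, query): "mask" (400x640 bool, what is visible of it).
The state is a dict: "t": time; "q": joint angles; "qd": joint speeds; "joint_efforts": joint torques, N m; "eef_pos": TCP position; "ee_rot": TCP orientation; "force": force on the tool from outside, world axes, zero at the start; "moment": the same for the moment, N m; "width": finger opening in m.
Only numpy, scipy, OpenCV 4.12 (cv2) and the standard library are available. Lean on these libraries where they do the work, as an engineer would, in place of code of your own. Each camera call takes 0.05 s, during which the arm holds its last target. There are 200 camera calls.

### The job

Set the blue flow cell down on the photometer's base between the two guide rails, its black sealing ring facing the sprung plate; once it stands there, push it along the rails against the plate until the pointer is in the green zone, never into the red. Finish holding it there, pushing steadily with the pointer in the green, so that a colleague can tighten the clamp screws: do not let go. Leave the orange cell and everything else on the bench where it stands.

Things in the scene. Friction and masses are not known exactly. Their poses are not given: they have to be found in the camera images.
- blue_cell_grip (a point): Blue flow cell, loose, 0.24 to 0.42 kg: block 70 (x) x 50 (y) x 36 mm high, with an upright white grip fin on top, 18 mm thick (x) x 44 mm (y), rising from 36 to 76 mm above the underside. This point is the middle of the fin: 56 mm above the underside and 8 mm behind (-x) the block's centre. Axes: x towards the sealing end (round black ring on that face, dark stripe on the top near it), z up. Two brass stubs stick out 8 mm from the opposite (-x) end face.
- blue_cell_face (a point): Centre of the blue cell's sealing face: 43 mm ahead (+x) of the fin's middle, 18 mm above the underside. Same axes as the cell.
- orange_cell_grip (a point): Middle of the white fin of the orange spare cell, otherwise the same as the blue one. To be left alone; the two stand side by side in either order.
- detector: Photometer, fixed to the bench; black base plate 310 (x) x 130 (y) x 12 mm thick, from x = -140 to +170 mm. Origin on the bench under the resting front of the sprung plate; x points in the pressing direction, z up. Two aluminium guide rails on the base, 10 mm wide and 8 mm high, from x = -120 to 0, leave a 60 mm wide lane centred on y = 0, open at the -x end and above. Grey housing, top 66 mm above the bench, from x = +50 to +170; its top bears the scale.
- plate_face (a point): Centre of the front face (towards -x of the photometer) of the sprung sealing plate, 30 mm above the bench; moves with the plate. The aluminium plate is 74 mm wide, from 14 to 60 mm above the bench, upright and across the end of the lane. Photometer's axes.
- seat (a point): Middle of the lane on top of the base (12 mm above the bench), 65 mm before the resting plate: a cell with its centre here stands clear of the plate by 30 mm. Photometer's axes.
- gauge (a joint): How far the sprung plate is pushed in along the photometer's +x (m): 0 at rest, end stop 0.034. The spring pushes back with 2.75 N + 550 N per m. It carries a black pointer (74 mm above the bench) over the scale on the housing: green zone from 0.012 to 0.022 (9 to 15 N), red from 0.027.
- flask: Purple conical flask, 88 mm across at the foot, 130 mm high; origin under its centre. Leave alone.
- wash_bottle: White bottle with red cap, 64 mm diameter, 150 mm high; origin under its centre. Leave alone.
- dish: Small white dish, 90 mm across, 18 mm high; origin under its centre. Leave alone.
- screwdriver: Yellow-handled screwdriver lying on the bench, 170 mm long. Leave alone.
- beaker: Glass beaker, 70 mm across, 90 mm high; origin under its centre. Leave alone.

How it is judged:
By the outcome, as a careful person would: the job done as asked, in the order asked, and still so for the second after the job is handed in, while the arm keeps its last pose, push and grip.
It also fails if it takes over 48 s, if anything falls off the work surface, if the arm or the gripper's body presses on something with over 40 N, if the wrist force passes 120 N, or if a joint passes its speed limit or range.

## Working session

There is one attempt and no reset: what is moved stays moved. The work goes in short steps, Python scripts to look and compute and a tool call to move; the robot and the scene stay as the last step left them, time stands still between calls to the robot, and variables do not carry over. Pictures are saved under pics/ and viewed, about 8 in all and at most 12, crops included, and the job is handed in when it is done.

Besides the shell and the picture viewer there is one more tool, called after "Emit:" as name(argument=value, ...) on one line, values as JSON. play_rows: Moves the arm, as the interface text tells. Its arguments: {"type":"object","properties":{"targets":{"type":"array","items":{"type":"array","items":{"type":"array","items":{"type":"number"}}}},"grip":{"type":"number"},"newtons":{"type":"number"}},"required":["targets"]}

```bash
mkdir -p pics; ls
cat > h.py <<'E'
import numpy as np,cv2
from station import arm,cams,job_done,finder
from scipy.spatial.transform import Rotation as R
def cam(n):
    p=cams.camera_params(n); return np.array(p['intrinsics']),np.array(p['position']),p['attitude']
def save(n,im): cv2.imwrite('pics/'+n+'.png',im[:,:,::-1])
def cloud(n,d,p=None):
    p=p or cams.camera_params(n);K=np.array(p['intrinsics']);A=np.array(p['attitude'])
    A=A if A.shape==(3,3) else R.from_euler('xyz',A).as_matrix()
    v,u=np.mgrid[:400,:640]
    c=np.stack([(u-K[0,2])/K[0,0]*d,(v-K[1,2])/K[1,1]*d,d],-1)
    return c@A.T+np.array(p['position'])
E
python3 - <<'E'
from h import *
print(arm.tcp_to_tips); print(arm.get_state())
for n in ('scene','side','wrist'):
    p=cams.camera_params(n);print(n,p)
    im,d=cams.grab_frame(n); np.savez('pics/%s0.npz'%n,im=im,d=d,c=cloud(n,d,p))
    save(n+'0',im)
    for q in ('blue_cell_grip','orange_cell_grip','blue_cell_face','plate_face','detector','flask','wash_bottle','dish','screwdriver','beaker'):
        print(n,q,[(np.round(r['xyz'],3).tolist(),round(r['score'],2)) for r in finder.find_in(n,q)[:2]])
a=cv2.imread('pics/scene0.png');b=cv2.imread('pics/side0.png');
cv2.imwrite('pics/c0.png',cv2.resize(np.vstack([a,b]),(480,600)))
E
```

```text
pics
0.1781
{'t': 0.0, 'q': array([ 2.88117819e-01,  3.59358053e-01,  1.10945075e-02, -3.77543299e-04,
       -1.22410770e+00, -2.88068262e-01]), 'qd': array([-0.00012903,  0.00133743, -0.00017898,  0.00069997, -0.00038112,
       -0.00029105]), 'joint_efforts': array([-8.00930356e-04, -5.82726967e+01,  2.93058443e+01,  6.99745238e+00,
        6.93249181e-03, -2.06530804e-04]), 'eef_pos': array([6.74806197e-01, 1.66136181e-05, 4.03751684e-01]), 'ee_rot': array([ 3.13998179e+00, -1.07187096e-04, -1.57087525e+00]), 'force': array([-0.74802659,  0.30912611, -0.82636414]), 'moment': array([-0.0067317 , -0.04873618, -0.01730522]), 'width': 0.08729253924069787}
scene {'intrinsics': array([[405.47508839,   0.        , 324.50919818],
       [  0.        , 405.47508839, 195.40246531],
       [  0.        ,   0.        ,   1.        ]]), 'position': array([1.28336856, 0.072598  , 1.04899727]), 'attitude': array([-2.51838456, -0.00500269,  1.52789242])}
scene blue_cell_grip [([0.635, -0.287, 0.035], 0.76), ([0.574, 0.125, 0.06], 0.56)]
scene orange_cell_grip [([0.452, -0.32, 0.037], 0.92), ([0.
[... 1278 characters left out ...]
], 0.52)]
side beaker [([0.569, 0.49, 0.063], 0.8)]
wrist {'intrinsics': array([[279.83748738,   0.        , 314.52135179],
       [  0.        , 279.83748738, 196.49730603],
       [  0.        ,   0.        ,   1.        ]]), 'position': array([ 0.67609579, -0.06636456,  0.38580855]), 'attitude': array([ 2.88687745e+00, -2.15952092e-03,  3.14092262e+00])}
wrist blue_cell_grip []
wrist orange_cell_grip []
wrist blue_cell_face []
wrist plate_face [([0.586, 0.141, 0.048], 0.7)]
wrist detector [([0.562, 0.04, 0.018], 0.69)]
wrist flask [([0.56, 0.04, 0.014], 0.5)]
wrist wash_bottle []
wrist dish [([0.772, -0.184, 0.012], 0.95)]
wrist screwdriver [([0.763, -0.016, 0.021], 0.75)]
wrist beaker []
```

View pics/c0.png

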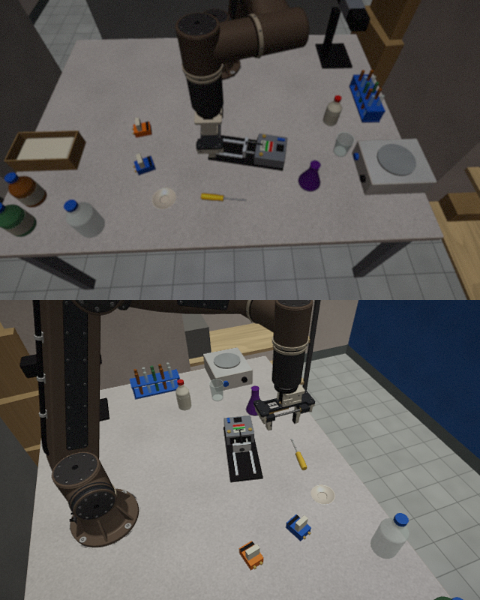

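View pics/wrist0.png

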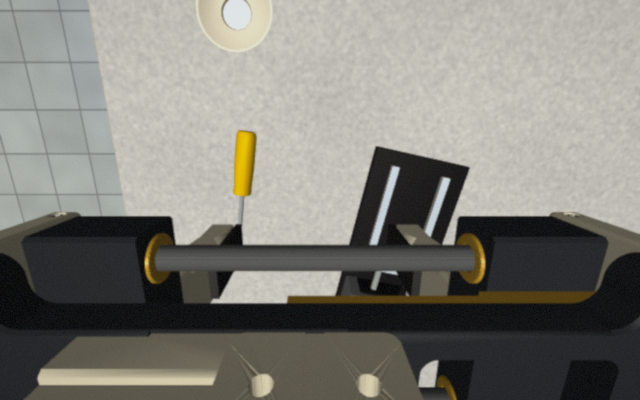

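Run:
```python
from h import *
for n in ('scene','side'):
    f=np.load('pics/%s0.npz'%n);im=f['im'];c=f['c'];hsv=cv2.cvtColor(im,cv2.COLOR_RGB2HSV).astype(int)
    X,Y,Z=c[...,0],c[...,1],c[...,2]
    bench=(abs(Z)<.02)&(X>.4)&(X<.9)&(abs(Y)<.4)&(hsv[...,2]>120);print(n,'benchz',np.median(Z[bench]))
    for nm,cx,cy in (('blue',.626,-.295),('orange',.441,-.33)):
        reg=(np.hypot(X-cx,Y-cy)<.07)&(Z>.012)
        for lo,hi in ((.030,.042),(.066,.085)):
            m=reg&(Z>lo)&(Z<hi); r=cv2.minAreaRect(c[m][:,:2].astype(np.float32)*1000); print(n,nm,lo,m.sum(),r,np.median(Z[m]))
        m=reg&(Z>.066);print('fin mean',c[m].mean(0), 'body',c[reg].mean(0))
    ys,xs=np.where((np.hypot(X-.626,Y+.295)<.08));
    cr=im[ys.min():ys.max(),xs.min():xs.max()];big=cv2.resize(cr,(390,390),interpolation=cv2.INTER_CUBIC)
    m=(np.hypot(X-.58,Y-.13)<.22)
    for lo,hi in ((.006,.0155),(.0165,.026),(.05,.063),(.063,.070)):
        k=m&(Z>lo)&(Z<hi); 
        if lo==.006:k&=hsv[...,2]<70
        r=cv2.minAreaRect(c[k][:,:2].astype(np.float32)*1000);print(n,'det',lo,k.sum(),r,np.median(Z[k]))
    save('b_'+n,big)
cv2.imwrite('pics/b.png',np.hstack([cv2.imread('pics/b_scene.png'),cv2.imread('pics/b_side.png')]))
```

```text
scene benchz 0.0008258132932650319
scene blue 0.03 282 ((620.9267578125, -287.4576416015625), (53.77427291870117, 69.77120971679688), 21.81192970275879) 0.03706271637777114
scene blue 0.066 94 ((624.5098266601562, -294.4304504394531), (44.66986846923828, 17.693044662475586), 21.14098358154297) 0.07594394994733927
fin mean [ 0.62649017 -0.29357583  0.07573078] body [ 0.62872407 -0.28534932  0.0423097 ]
scene orange 0.03 216 ((436.08416748046875, -324.0351867675781), (54.23112106323242, 72.20140075683594), 15.8980131149292) 0.036597433001313906
scene orange 0.066 78 ((437.53424072265625, -331.1087341308594), (47.56999588012695, 17.596778869628906), 9.233358383178711) 0.07577784606886384
fin mean [ 0.44057938 -0.33070455  0.07525969] body [ 0.44432689 -0.32186158  0.04173849]
scene det 0.006 1191 ((562.1388549804688, 124.82284545898438), (307.5395202636719, 134.39926147460938), 77.61589813232422) 0.01233608533630548
scene det 0.0165 338 ((637.2915649414062, 75.07852172851562), (264.31427001953125, 266.5729064941406), 40.79819107055664) 0.01989988357479011
scene det 0.05 237 ((579.324523
[... 894 characters left out ...]
716918945), 13.54870891571045) 0.07518121474973699
fin mean [ 0.43557354 -0.33241729  0.07460302] body [ 0.43272191 -0.33220349  0.04405682]
side det 0.006 1465 ((569.6946411132812, 155.67721557617188), (377.89886474609375, 140.34434509277344), 74.72856140136719) 0.011486415605789113
side det 0.0165 304 ((642.8416748046875, 99.95597839355469), (281.64697265625, 280.5767822265625), 82.262451171875) 0.02006284851191653
side det 0.05 307 ((575.9764404296875, 193.51687622070312), (176.2422637939453, 120.32801818847656), 78.3124008178711) 0.058838333786776054
side det 0.063 774 ((575.7838745117188, 195.87149047851562), (168.6825408935547, 118.7265396118164), 77.17833709716797) 0.06595691259693942
```

View pics/b.png

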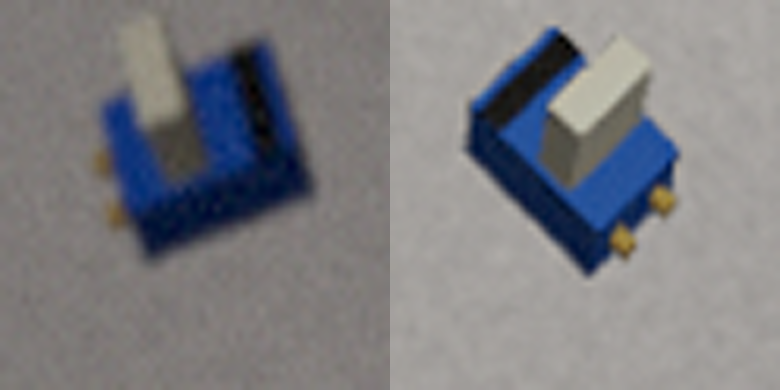

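Emit:
play_rows(targets=[[[0.058,0.01,0.01,10],[0.117,0.02,0.02,20],[0.176,0.03,0.03,30],[0.235,0.041,0.04,40],[0.294,0.0515,0.05,50]]], grip=0)

```text
t: 2.28
eef_pos: [0.623, -0.2958, 0.3546]
ee_rot: [-3.141, 0.0, -2.449]
force: [1.0, -0.5, 0.9]
width: 0.0874
```

Emit:
play_rows(targets=[[[0,0,0.02,9],[0,0,0.045,18.3],[0,0,0.045,18.3],[0,0,0.045,18.3]]])

```text
t: 2.78
eef_pos: [0.6239, -0.294, 0.3107]
ee_rot: [-3.141, 0.001, -2.759]
force: [0.1, 0.2, 0.1]
width: 0.0875
```

```bash
cat > w.py <<'E'
from h import *
import sys
s=arm.get_state();p=cams.camera_params('wrist');im,d=cams.grab_frame('wrist');c=cloud('wrist',d,p);save(sys.argv[1],im);np.savez('pics/'+sys.argv[1]+'.npz',im=im,d=d,c=c)
print(s['t'],s['eef_pos'],np.degrees(s['ee_rot']),s['q'].round(2),s['force'].round(1),s['width'])
E
python3 w.py w1
python3 - <<'E'
from h import *
f=np.load('pics/w1.npz');c=f['c'];X,Y,Z=c[...,0],c[...,1],c[...,2]
reg=(np.hypot(X-.623,Y+.294)<.07)
for lo,hi in ((.030,.042),(.066,.085)):
    m=reg&(Z>lo)&(Z<hi); print(lo,m.sum(),cv2.minAreaRect(c[m][:,:2].astype(np.float32)*1000),np.median(Z[m]))
E
```

```text
2.775 [ 0.62394168 -0.29400917  0.31067339] [-1.79947333e+02  3.41710018e-02 -1.58066930e+02] [-0.16  0.45 -0.07  0.   -1.05 -1.03] [0.1 0.2 0.1] 0.08751929271009301
0.03 2804 ((621.8289184570312, -285.458251953125), (50.528194427490234, 70.18013000488281), 21.704145431518555) 0.036962440461851875
0.066 1191 ((624.4816284179688, -292.8246154785156), (43.922489166259766, 17.78075408935547), 21.85126495361328) 0.07676032719535231
```

View pics/w1.png

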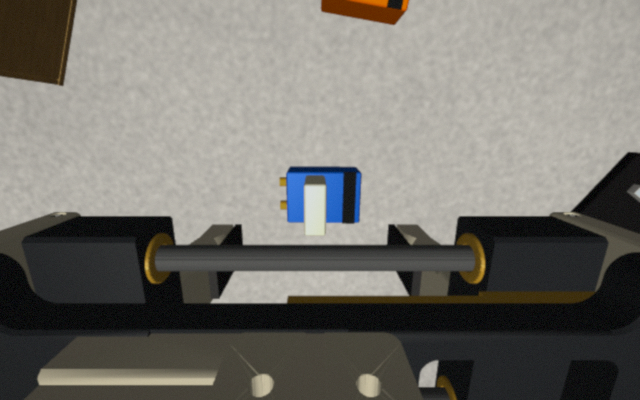

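Emit:
play_rows(targets=[[[0,0.001,0.04,0],[0,0.001,0.075,0],[0,0.001,0.088,0],[0,0.001,0.088,0]]])

```text
t: 3.32
eef_pos: [0.6235, -0.293, 0.2219]
ee_rot: [-3.141, -0.0, -2.761]
force: [1.0, 0.0, 0.9]
width: 0.0876
```

Emit:
play_rows(targets=[[[0,0,0,0],[0,0,0,0],[0,0,0,0],[0,0,0,0],[0,0,0,0]]], grip=255, newtons=45)

```text
t: 3.95
eef_pos: [0.6231, -0.2931, 0.2218]
ee_rot: [-3.142, 0.0, -2.763]
force: [0.5, -0.2, -0.3]
width: 0.0433
```

Emit:
play_rows(targets=[[[0,0,0,0],[0,0,0,0],[0,0,-0.01,0],[0,0,-0.03,0],[0,0,-0.03,0]]])

```text
t: 4.58
eef_pos: [0.6237, -0.2932, 0.2535]
ee_rot: [-3.14, 0.003, -2.763]
force: [0.4, 0.2, -3.0]
width: 0.0177
```

Emit:
play_rows(targets=[[[0,0,-0.04,0],[-0.01,0.05,-0.065,8],[-0.018,0.11,-0.065,16],[-0.026,0.17,-0.065,25],[-0.035,0.23,-0.065,34]]])

```text
t: 5.2
eef_pos: [0.5696, -0.0648, 0.3161]
ee_rot: [3.141, -0.001, 2.921]
force: [1.5, 0.3, -2.3]
width: 0.0177
```

Run:
```python
from h import *
s=arm.get_state();w=s['ee_rot'];M=R.from_euler('xyz',w).as_matrix()
print(M.T@(np.array([.5427,.0392,.32])-s['eef_pos']),s['eef_pos'],np.degrees(w))
```

```text
[ 0.04895624  0.09563925 -0.00385501] [ 0.56955985 -0.06482789  0.31610321] [ 1.79991457e+02 -3.22095730e-02  1.67371195e+02]
```

Emit:
play_rows(targets=[[[0.024,0.048,0,0],[0.049,0.0956,0,0],[0.049,0.0956,0,0],[0.049,0.0956,0,0]]])

```text
t: 5.7
eef_pos: [0.5429, 0.0376, 0.3164]
ee_rot: [-3.141, -0.0, 2.928]
force: [0.1, -0.9, -2.3]
width: 0.0175
```

```bash
python3 w.py w2
python3 - <<'E'
from h import *
p=cams.camera_params('side');im,d=cams.grab_frame('side');np.savez('pics/s2.npz',im=im,d=d,c=cloud('side',d,p))
p=cams.camera_params('scene');im2,d=cams.grab_frame('scene');np.savez('pics/c2.npz',im=im2,d=d,c=cloud('scene',d,p))
a=cv2.imread('pics/w2.png');b=cv2.resize(im[80:280,180:500,::-1],(640,400))
print(a.shape);cv2.imwrite('pics/v2.png',cv2.resize(np.vstack([a,b]),(480,600)))
E
```

```text
5.7 [0.54285321 0.03760101 0.31635732] [-1.79988907e+02 -2.61157648e-02  1.67758809e+02] [ 0.43  0.22 -0.4  -0.   -0.95 -2.21] [ 0.1 -0.9 -2.3] 0.01753910262315791
(400, 640, 3)
```

View pics/v2.png

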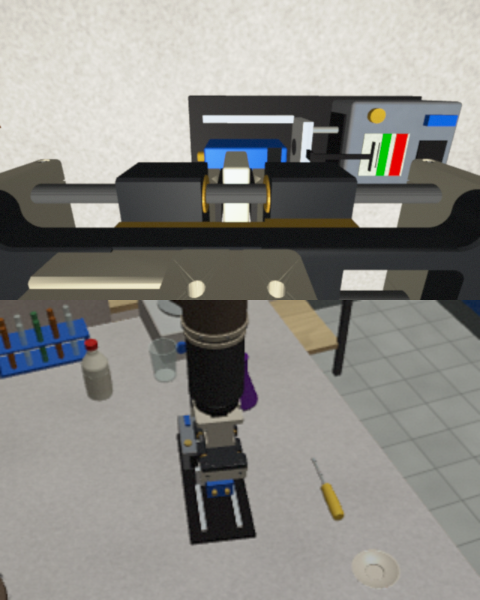

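Run:
```python
from h import *
f=np.load('pics/w2.npz');c=f['c'];im=f['im'];hsv=cv2.cvtColor(im,cv2.COLOR_RGB2HSV).astype(int)
X,Y,Z=c[...,0],c[...,1],c[...,2]
blue=(hsv[...,0]>100)&(hsv[...,0]<130)&(hsv[...,1]>130)&(hsv[...,2]>60)
v,u=np.mgrid[:400,:640]
m=blue&(u<400)&(Z>.05);print('blue z pct',np.percentile(Z[m],[5,25,50,75,95]),m.sum())
t=m&(abs(Z-np.median(Z[m]))<.006);A=np.c_[X[t],Y[t],np.ones(t.sum())];print('top plane',np.linalg.lstsq(A,Z[t],rcond=None)[0]);
e,_=cv2.minAreaRect(c[t][:,:2].astype(np.float32)*1000)[:2],0;print(cv2.minAreaRect(c[t][:,:2].astype(np.float32)*1000))
a=np.radians(77.6);d=np.array([np.cos(a),np.sin(a)]);n=np.array([-d[1],d[0]])
O=np.array([.5585,.1105])
L=np.stack([(c[...,:2]-O)@d,(c[...,:2]-O)@n],-1)
def rep(nm,m): print(nm,m.sum(),'x',np.percentile(L[m][:,0],[1,50,99]).round(4),'y',np.percentile(L[m][:,1],[1,50,99]).round(4),'z',np.percentile(Z[m],[1,50,99]).round(4))
rep('celltop',t)
near=(L[...,0]>-.2)&(L[...,0]<.2)&(abs(L[...,1])<.1)
rail=near&(Z>.015)&(Z<.027)&(hsv[...,2]>150)&(L[...,0]<0.02)
rep('rail',rail)
for nm in ('w2','s2','c2'):
    f=np.load('pics/%s.npz'%nm);c=f['c'];im=f['im'];V=im.max(-1).astype(int);Z=c[...,2]
    L=np.stack([(c[...,:2]-O)@d,(c[...,:2]-O)@n],-1);near=(L[...,0]>-.2)&(L[...,0]<.2)&(abs(L[...,1])<.1)
    for s in (1,-1):
        r=near&(Z>.016)&(Z<.025)&(V>110)&(L[...,0]<-.01)&(L[...,0]>-.125)&(L[...,1]*s>.026)&(L[...,1]*s<.045)
        if r.sum()>30: rep(nm+' rail%+d'%s,r);print('slope deg',np.degrees(np.arctan(np.polyfit(L[r][:,0],L[r][:,1],1)[0])),np.polyval(np.polyfit(L[r][:,0],L[r][:,1],1),-.065))
    h=near&(Z>.063)&(Z<.0695)&(L[...,0]>.03);rep(nm+' housing',h);print(cv2.minAreaRect(L[h].astype(np.float32)*1000))
    b=near&(Z>.007)&(Z<.0165)&(V<80);rep(nm+' base',b)
    pl=near&(Z>.03)&(Z<.058)&(V>100)&(abs(L[...,0])<.02)&(abs(L[...,1])<.04);rep(nm+' plate',pl)
```

```text
blue z pct [0.09927275 0.11755618 0.12825378 0.12907054 0.13006548] 2950
top plane [ 0.12201195 -0.03235768  0.06550711]
((530.882080078125, 49.80463409423828), (69.69094848632812, 19.26485824584961), 78.00931549072266)
celltop 1963 x [-0.0993 -0.0648 -0.0314] y [0.0056 0.0176 0.0234] z [0.1227 0.1287 0.1303]
rail 1211 x [-0.1163 -0.0581  0.001 ] y [0.0292 0.0336 0.0384] z [0.0194 0.021  0.0225]
w2 rail+1 1184 x [-0.1164 -0.0642 -0.0108] y [0.0292 0.0343 0.0389] z [0.0165 0.0209 0.0225]
slope deg 0.016646600597142555 0.034219446250635104
w2 housing 12111 x [0.0531 0.1058 0.1691] y [-0.035   0.0185  0.0578] z [0.0636 0.067  0.0692]
((112.05776977539062, 10.820549011230469), (120.5850601196289, 95.41321563720703), 0.17363445460796356)
w2 base 9792 x [-0.135  -0.0394  0.1457] y [-0.0231  0.0405  0.0629] z [0.0113 0.013  0.0146]
w2 plate 399 x [0.0019 0.0024 0.0194] y [-0.0174  0.0161  0.0357] z [0.0305 0.0473 0.0577]
s2 rail+1 83 x [-0.1146 -0.0678 -0.0128] y [0.031  0.0355 0.0401] z [0.0168 0.0192 0.0243]
slope deg -0.04718981286719561 0.03556028746848625
s2 rail-1 65 x [-0.1179 -0.079
[... 305 characters left out ...]
base 1289 x [-0.1398 -0.0763  0.1007] y [-0.0625  0.0085  0.0632] z [0.0074 0.0115 0.0158]
s2 plate 1 x [0.0111 0.0111 0.0111] y [0.0362 0.0362 0.0362] z [0.0578 0.0578 0.0578]
c2 rail-1 76 x [-0.1166 -0.0653 -0.0126] y [-0.0406 -0.0362 -0.0306] z [0.0167 0.0209 0.024 ]
slope deg 0.7428573358918051 -0.03596928023897002
c2 housing 1039 x [0.0508 0.1117 0.168 ] y [-0.0602 -0.0076  0.0565] z [0.0632 0.0666 0.0693]
((107.28968048095703, -0.6759605407714844), (124.10194396972656, 120.76176452636719), 0.3793918490409851)
c2 base 1504 x [-0.1379 -0.0378  0.1563] y [-0.0664 -0.019   0.0614] z [0.0076 0.0125 0.0162]
c2 plate 3 x [0.0034 0.0042 0.0089] y [0.0276 0.0323 0.0358] z [0.056  0.0572 0.0577]
```

Run:
```python
from h import *
f=np.load('pics/w2.npz');c=f['c'];im=f['im'];hsv=cv2.cvtColor(im,cv2.COLOR_RGB2HSV).astype(int)
a=np.radians(77.6);d=np.array([np.cos(a),np.sin(a)]);n=np.array([-d[1],d[0]]);O=np.array([.5585,.1105])
L=np.stack([(c[...,:2]-O)@d,(c[...,:2]-O)@n],-1);Z=c[...,2]
m=(Z>.11)&(Z<.14)&(L[...,0]>-.095)&(L[...,0]<-.036)
for y in np.arange(.004,.026,.002):
    k=m&(abs(L[...,1]-y)<.001); print(round(y,3),k.sum(),np.median(Z[k]).round(4) if k.any() else 0)
k=m&(L[...,1]>.006)&(L[...,1]<.02)
for x in (-.09,-.05,-.04): q=k&(abs(L[...,0]-x)<.004);print(x,np.median(Z[q]))
```

```text
0.004 6 0.1289
0.006 93 0.1288
0.008 117 0.1289
0.01 114 0.129
0.012 197 0.1291
0.014 184 0.1291
0.016 196 0.1291
0.018 209 0.1291
0.02 391 0.1294
0.022 420 0.1283
0.024 513 0.1201
-0.09 0.12909165678801962
-0.05 0.12881230580254893
-0.04 0.12933527179461304
```

Emit:
play_rows(targets=[[[0,0.001,0.04,0],[0,0.001,0.068,0],[0,0.001,0.077,0],[0,0.001,0.077,0]]])

```text
t: 6.35
eef_pos: [0.5436, 0.0378, 0.2395]
ee_rot: [-3.141, -0.001, 2.926]
force: [-0.6, 0.2, -2.0]
width: 0.0173
```

Emit:
play_rows(targets=[[[0,0,0.001,0],[0,0,0.002,0],[0,0,0.003,0],[0,0,0.003,0]]])

```text
t: 6.85
eef_pos: [0.5433, 0.0384, 0.2369]
ee_rot: [3.141, 0.0, 2.927]
force: [0.2, 0.5, -2.7]
width: 0.0177
```

Emit:
play_rows(targets=[[[0,0,0.001,0],[0,0,0.001,0],[0,0,0.002,0],[0,0,0.002,0]]])

```text
t: 7.35
eef_pos: [0.5434, 0.0383, 0.2363]
ee_rot: [3.142, 0.001, 2.928]
force: [-6.3, -1.1, 14.0]
width: 0.0179
```

Emit:
play_rows(targets=[[[0,0,-0.001,0],[0,0,-0.001,0],[0,0,-0.001,0],[0,0,-0.001,0]]], grip=165)

```text
t: 7.85
eef_pos: [0.5433, 0.0384, 0.2355]
ee_rot: [-3.141, -0.0, 2.927]
force: [-0.5, 0.5, -0.2]
width: 0.0307
```

```bash
python3 w.py w3
python3 - <<'E'
from h import *
f=np.load('pics/w3.npz');c=f['c'];im=f['im'];V=im.max(-1).astype(int);hsv=cv2.cvtColor(im,cv2.COLOR_RGB2HSV).astype(int)
a=np.radians(77.6);d=np.array([np.cos(a),np.sin(a)]);n=np.array([-d[1],d[0]]);O=np.array([.5585,.1105])
L=np.stack([(c[...,:2]-O)@d,(c[...,:2]-O)@n],-1);Z=c[...,2]
near=(L[...,0]>-.2)&(L[...,0]<.2)&(abs(L[...,1])<.1)
blue=near&(hsv[...,0]>100)&(hsv[...,0]<130)&(hsv[...,1]>130)&(L[...,0]<.02)
def rep(nm,m): print(nm,m.sum(),'x',np.percentile(L[m][:,0],[1,50,99]).round(4),'y',np.percentile(L[m][:,1],[1,50,99]).round(4),'z',np.percentile(Z[m],[1,50,99]).round(4))
t=blue&(Z>.04);rep('top',t);r=near&(Z>.016)&(Z<.025)&(V>130)&(L[...,0]<-.01)&(L[...,1]>.02)&(L[...,1]<.045);rep('rail',r)
print(cv2.minAreaRect(L[t].astype(np.float32)*1000))
rep('side',blue&(Z<.04)&(Z>.02))
E
```

```text
7.85 [0.54331231 0.03839167 0.23548421] [-1.79989856e+02 -1.24484501e-02  1.67702753e+02] [ 0.43  0.32 -0.49  0.   -0.76 -2.22] [-0.5  0.5 -0.2] 0.030653892247886574
top 2526 x [-0.0984 -0.0627 -0.0305] y [-0.0078  0.0155  0.0339] z [0.0406 0.0489 0.1381]
rail 2116 x [-0.1161 -0.0636 -0.0112] y [0.0291 0.0341 0.0386] z [0.0195 0.021  0.0225]
((-68.46147155761719, 26.535011291503906), (123.07394409179688, 72.74897766113281), 30.124975204467773)
side 673 x [-0.0977 -0.0647 -0.0313] y [0.0221 0.0226 0.023 ] z [0.0202 0.0301 0.0395]
```

View pics/w3.png

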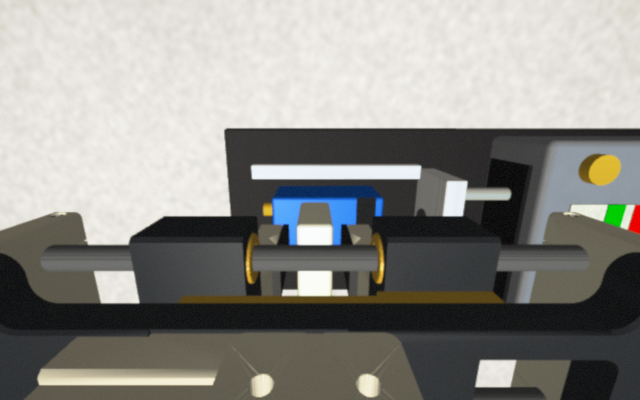

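Emit:
play_rows(targets=[[[0,0,0,0],[0,0,0,0],[0,0,0,0],[0,0,0,0]]], grip=255, newtons=55)

```text
t: 8.4
eef_pos: [0.5433, 0.0384, 0.2356]
ee_rot: [-3.142, -0.0, 2.927]
force: [0.3, 0.4, -0.9]
width: 0.0178
```

Emit:
play_rows(targets=[[[0.0005,0.006,0,0],[0.001,0.012,0,0],[0.001,0.018,0,0],[0.001,0.024,0,0],[0.001,0.026,0,0]]])

```text
t: 9.02
eef_pos: [0.5479, 0.0645, 0.2356]
ee_rot: [-3.142, -0.0, 2.927]
force: [0.7, -1.6, -0.2]
width: 0.0178
```

Emit:
play_rows(targets=[[[0,0.003,0,0],[0,0.006,0,0],[0,0.009,0,0],[0,0.012,0,0],[0,0.012,0,0]]])

```text
t: 9.65
eef_pos: [0.5503, 0.0753, 0.2356]
ee_rot: [-3.14, -0.001, 2.927]
force: [-0.2, -4.9, 0.2]
width: 0.0176
```

Emit:
play_rows(targets=[[[0,0.003,0,0],[0,0.006,0,0],[0,0.009,0,0],[0,0.009,0,0],[0,0.009,0,0]]])

```text
t: 10.28
eef_pos: [0.552, 0.0832, 0.2357]
ee_rot: [-3.139, -0.001, 2.927]
force: [-1.0, -8.7, 1.2]
width: 0.0179
```

```bash
cat > g.py <<'E'
from h import *
import sys
nm=sys.argv[1]
s=arm.get_state();print(s['t'],s['eef_pos'],s['force'].round(1))
P=cams.camera_params('scene');im,d=cams.grab_frame('scene');c=cloud('scene',d,P)
p2=cams.camera_params('side');i2,d2=cams.grab_frame('side')
def crop(im,c):
    m=(np.hypot(c[...,0]-.58,c[...,1]-.15)<.10)&(c[...,2]<.09);y,x=np.where(m)
    return cv2.resize(im[y.min():y.max(),x.min():x.max()],(400,400),interpolation=cv2.INTER_CUBIC)
save(nm,np.hstack([crop(im,c),crop(i2,cloud('side',d2,p2))]))
# rectified top view of the gauge (10 px/mm, z=.067) and numeric edges
a=np.radians(77.6);dd=np.array([np.cos(a),np.sin(a)]);n=np.array([-dd[1],dd[0]]);O=np.array([.5585,.1105])
A=R.from_euler('xyz',P['attitude']).as_matrix();K=P['intrinsics']
def px(x,y,z): 
    w=np.r_[O+x*dd+y*n,z];q=K@(A.T@(w-P['position']));return q[:2]/q[2]
src=np.float32([px(-.02,.05,.067),px(.13,.05,.067),px(.13,-.065,.067),px(-.02,-.065,.067)])
H=cv2.getPerspectiveTransform(src,np.float32([[0,0],[750,0],[750,575],[0,575]]))
save(nm+'_top',cv2.warpPerspective(im,H,(750,575),flags=cv2.INTER_CUBIC))
E
python3 g.py g1
```

```text
10.275 [0.55200906 0.08321877 0.23570151] [-1.  -8.7  1.2]
```

View pics/g1_top.png

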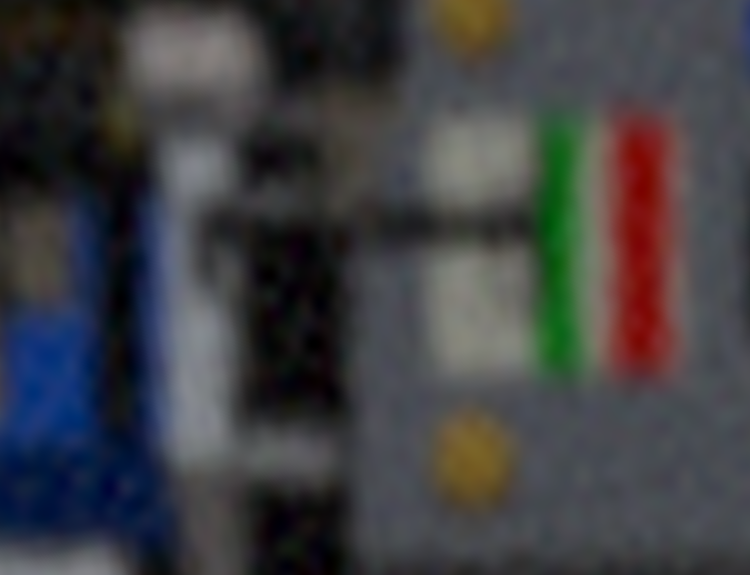

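Emit:
play_rows(targets=[[[0,0.002,0,0],[0,0.004,0,0],[0,0.006,0,0],[0,0.006,0,0],[0,0.006,0,0]]])

```text
t: 11.0
eef_pos: [0.5532, 0.0884, 0.2358]
ee_rot: [-3.138, -0.001, 2.926]
force: [0.5, -13.2, 1.9]
width: 0.0177
```

```bash
python3 g.py g2
python3 - <<'E'
import cv2,numpy as np
a=cv2.imread('pics/g2_top.png')[60:420,:];b=cv2.imread('pics/g2.png')
cv2.imwrite('pics/g2v.png',np.vstack([cv2.resize(a,(480,230)),cv2.resize(b,(480,240))]))
E
```

```text
11.0 [0.55321531 0.08842356 0.23579095] [  0.5 -13.2   1.9]
```

View pics/g2v.png

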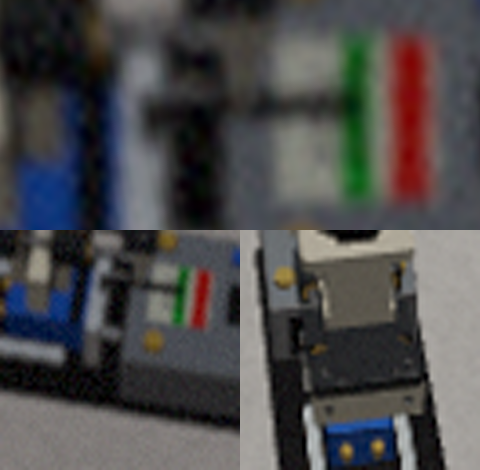

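Emit:
play_rows(targets=[[[0,0,0,0],[0,0,0,0],[0,0,0,0],[0,0,0,0],[0,0,0,0]]])

```text
t: 11.72
eef_pos: [0.5532, 0.0884, 0.2357]
ee_rot: [-3.138, -0.001, 2.926]
force: [0.3, -13.6, 4.0]
width: 0.0177
```

```bash
python3 w.py w4; python3 g.py g3
python3 - <<'E'
from h import *
f=np.load('pics/w4.npz');c=f['c'];im=f['im'];hsv=cv2.cvtColor(im,cv2.COLOR_RGB2HSV).astype(int)
a=np.radians(77.6);d=np.array([np.cos(a),np.sin(a)]);n=np.array([-d[1],d[0]]);O=np.array([.5585,.1105])
L=np.stack([(c[...,:2]-O)@d,(c[...,:2]-O)@n],-1);Z=c[...,2]
b=(hsv[...,0]>100)&(hsv[...,0]<130)&(hsv[...,1]>130)&(L[...,0]<.03)&(L[...,0]>-.1)&(abs(L[...,1])<.03)&(Z>.044)&(Z<.055)&(L[...,1]<.02)
for x in (-.04,-.025,-.01,0,.01):
    k=b&(abs(L[...,0]-x)<.006);print(x,k.sum(),np.median(Z[k]) if k.any() else 0)
print('cell x',np.percentile(L[b][:,0],[1,99]))
k=(Z>.05)&(Z<.058)&(abs(L[...,1])<.036)&(L[...,1]>.012)&(abs(L[...,0]-.02)<.02)&(hsv[...,1]<60);print('plate',k.sum(),np.percentile(L[k][:,0],[2,50,98]))
E
```

```text
11.725 [0.55318113 0.08841438 0.23573784] [-1.79787953e+02 -7.97517865e-02  1.67671121e+02] [ 0.51  0.34 -0.45  0.   -0.78 -2.3 ] [  0.3 -13.6   4. ] 0.01772942002449765
11.775 [0.55317721 0.08839801 0.23574995] [  0.9 -13.3   3.7]
-0.04 389 0.0493314622225349
-0.025 1 0.05022810753438606
-0.01 270 0.04901552517537154
0 302 0.04899751217309664
0.01 20 0.04942806154554172
cell x [-0.04805975  0.0197154 ]
plate 226 [0.00562232 0.0207615  0.03111001]
```

View pics/g3_top.png

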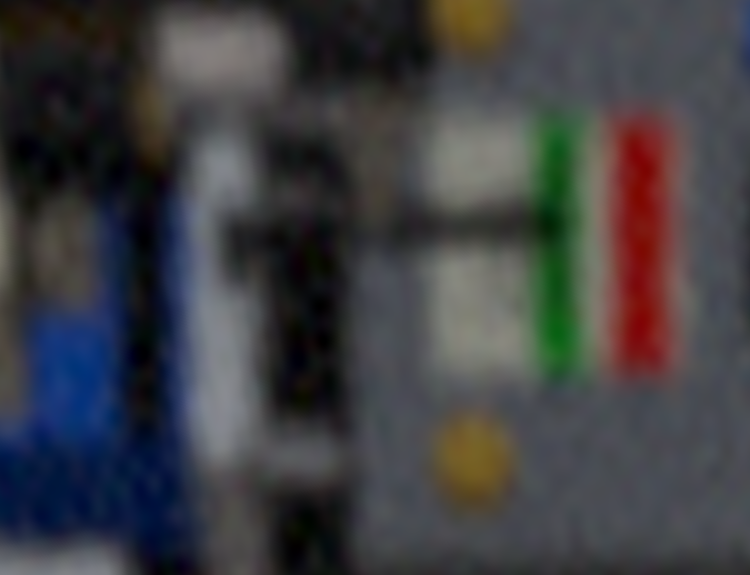

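View pics/w4.png

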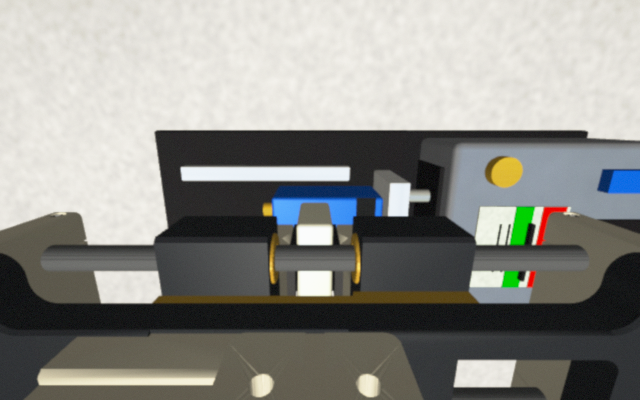

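```bash
python3 -c "
from h import *
job_done();print(arm.get_state()['force'])"
```

```text
the job is handed in; nothing more can be done
the job is handed in; nothing more can be done
```

The job is handed in. The blue cell is in the lane with its sealing ring against the sprung plate, and the arm is still gripping it and pushing steadily.

- **Placing:** I gripped the cell by its fin and set it down between the rails at the seat. I then opened the fingers so it stood freely; it stood flat and within the lane, about 1.5 mm off centre. After re-gripping, I pushed it along the rails.
- **Final checks:** The push held steady at about 13.3–13.6 N over roughly 0.7 s, and the cell top was level. The scene picture shows the pointer in the green zone, clear of the red.
- **Plate travel:** My estimates range from about 15 mm (scale picture) to 18–19 mm (wrist depth and push force). They differ by a few millimetres, but all lie within the green zone of 12–22 mm.
- **Disagreements:** In the wrist picture the pointer looks right of the green's centre. I put that down to the pointer standing above the scale, and correcting for it brings the pointer back into the green.
- **While setting down:** The downward contact force briefly reached about 17 N, with about 6 N sideways. Both went away when I released the cell.
- **Not checked:** I didn't re-measure the orange cell and the other objects at the end. The arm never worked close to them.

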